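Press the glue-up block flush on a sloped panel

ROBOT

A 6-joint arm with a two-finger parallel gripper is mounted at the origin on the work surface. World frame = base frame: x ahead of the robot, y to its left, z up, the work surface at z = 0. Lengths are in m, angles in rad, forces in N, time in s.
With the tool pointing down it reaches from about 0.2 to 0.875 m from the base axis. Payload 3.4 kg.
Tool frame: the origin (TCP) lies at the centre of the arm's flange, where the gripper is bolted on; the fingertips stand 199 mm ahead of it and the grasp point (between the pads) lies 180 mm ahead of it (r.tip_extent is the distance from the TCP to the fingertips, in m); z points along the fingers, y is the line along which they close (so a half turn about z gives the same grasp; the last joint's range is limited). The gripper opens to 94 mm and grips with 3 to 60 N. Pads are 16 mm wide; open, the fingers measure 119 mm over their backs; the gripper's body (75 mm by 177 mm) begins 78 mm behind the grasp point.
Start: joints at [1.205, 0.276, 1.505, -0, 1.361, -0.121], TCP at [0.139, 0.558, 0.405] pointing down, gripper open.
Joint ranges: [-2.89, 2.89], [-0.75, 2.08], [0.22, 2.7], [-1.18, 4.32], [0.11, 2.71], [-2.7, 2.7]. Speed limits (rad/s): [2.57, 2.57, 3.14, 3.14, 3.14, 3.14].

INTERFACE

Orientations are given as a rotation vector (axis times angle).
In Python, from rig import r gives the robot as it stands.
- The arm moves only by the tool servo_tool, never from a script. Its argument "rows" is a list that holds one entry, the list of rows, each a list of 7 numbers: the finger opening in cm, from 0 to 9.4, then the shift along the tool's x, y, z in cm, then the turn, a rotation vector about the tool's x, y, z in degrees. A call has 1 to 12 rows; each row is the pose to reach, as a shift and turn from the pose commanded when the call began, along the tool's axes at that moment; what a row does not reach only later rows make up. A row lasts 1/10 s, in which the tool goes at most 50 mm and 8.59 degrees, less where a joint would pass 70% of its speed; a pose out of reach is approached as far as the arm can. A call with a gripper value outside its range is refused whole. The fingers move at their own pace and stop on an object; "grip_force" is the grip in N (left out, the last holds). Time passes only in rows, so rows that repeat a pose let the fingers close. It gives the time, the measured TCP pose, the force, the opening and the grip force at its end, in the units of the state.
- r.state(): the state, without advancing time (a new reading comes with each control period).
- r.read_camera(name): name is "scene" or "top" or "wrist"; returns a dict with "pixels" (384x512x3 uint8, red, green, blue), "fx", "fy", "cx", "cy" (pixels), "k1" (the pictures are not rectified: a ray, as slopes to the right and down, at radius r is drawn at 1 + k1 r^2 times it, then the intrinsics apply), "rvec" (rotation vector, rad) and "tvec" (3), from world to camera coordinates, as OpenCV has them; the wrist camera has in their place "hand_eye" (4x4, takes a point from camera to tool coordinates, whose origin is the TCP and whose axes are the flange's). Camera axes: x right, y down, z forward; pixel columns grow to the right and rows downward; lengths in m; the calibration is good to about 2 mm. A picture is of the moment at which its call begins: read the wrist's pose just before it. There is no depth.
- r.close_job(): hands the job in; it is judged then, once.
The state is a dict: "t": time; "qpos": joint angles; "joint_velocities": joint speeds; "joint_torque": joint torques, N m; "position": TCP position; "ee_rot": TCP orientation; "contact_force": force on the tool from outside, world axes, zero at the start; "torque": the same for the moment, N m; "opening": finger opening in m; "gripper_force": force on a finger pad.
Only numpy, scipy, OpenCV 4.12 (cv2) and the standard library are available. Lean on these libraries where they do the work, as an engineer would, in place of code of your own. Each camera call takes 0.05 s, during which the arm holds its last target. There are 200 camera calls.

TASK

Pull the cabinet's drawer all the way out to its stop and leave it open, then take the handled pressing block out of it and set its sole flat on the veneered panel on the tilted stand: centred, its long side level across the slope, and flush with the slope all over. Finish while still holding the block by its handle and pressing it steadily on to the panel with a push of about 15 newtons; do not let go. Do not disturb the other things on the bench.

Things in the scene. Friction and masses are not known exactly. Their poses are not given: they have to be found in the camera images.
- cabinet: low plywood one-drawer cabinet fixed to the bench, 280 mm wide (its y), 98 mm tall. Origin on the bench on its midline, 60 mm behind the front face of the closed drawer. Its -x points out of its front, the way the drawer opens; z up. The carcass reaches from 46 mm ahead of (-x) to 135 mm behind (+x) the origin, so 14 mm of drawer front stand ahead of the carcass
- drawer (a joint): how far the drawer is pulled out, m: 0 shut, 0.120 at its stop. It slides with about 1.5 N of friction and stays where it is left. Inside 236 mm wide, 150 mm long; its floor lies 20 mm and its side rims 75 mm above the bench, its front's top edge 94 mm
- knob (a point): centre of the turned knob's head on the middle of the drawer front, 75 mm above the bench. The head is 32 to 34 mm across and spans from 8 mm behind to 14 mm ahead of this point, which lies 34 mm ahead of the drawer's front face; the neck is 20 mm thick. Axes as the cabinet's. Can be pinched from above with the fingers closing along y
- press_block: wooden pressing block lying in the drawer on its flat sole, handle up: a plate 64 mm (its x) by 100 mm (its y) by 16 mm thick, with an upright handle in the middle of its top 40 mm (x) by 26 mm (y) that rises to 58 mm above the sole. Origin: centre of the sole (underside); z up through the handle. Pinch the handle along y. 0.15 to 0.28 kg. The shut drawer hides it; it slides out with the drawer
- spare_block: plain wooden block without a handle, 60 by 70 by 30 mm, also loose in the drawer; not needed. Origin: centre of its underside
- facing (a point): middle of the top surface of the dark-veneered panel (90 mm up the slope by 130 mm across) fixed on the stand's tilted board. x runs up the slope, y level across it, z is the face's outward normal, leaning to the low edge. Slope 0.2 to 0.6 rad (11 to 34 degrees), low edge towards the robot; point 85 to 112 mm above the bench. Brass pegs round the panel stay 5 mm below its surface
- tilt_board: plywood board of the stand, 150 mm up the slope by 190 mm wide and 18 mm thick, locked rigid at its slope (it does not yield), carrying the veneered panel. Origin on its hinge line at the low edge, 45 mm above the bench; axes as the facing's; the facing's middle lies 70 mm along x and 30 mm along z from it
- wax_tin: closed tin, 56 mm across, 50 mm tall, standing at the back of the cabinet's top; leave alone (origin: centre of its underside)
- mallet: small hammer lying on the bench; leave alone (origin under its middle)
- driver: screwdriver lying on the bench; leave alone (origin under its middle)
- tape: roll of paper tape lying flat, 72 mm across, 24 mm tall; leave alone (origin: centre of its underside)
- bowl: turned dark-wood bowl, 100 mm across, 45 mm tall; leave alone (origin: centre of its underside)
- brush: brush lying on the bench; leave alone (origin under its middle)
- spindle: turned wooden spindle standing upright, 44 mm across, 100 mm tall; leave alone (origin: centre of its underside)

How it is judged:
On the way, in this order (a step that is already met when the one before it is completed fails the run):
1. the drawer is pulled out to its stop (within 6 mm) (value of joint drawer above 0.114 m), for 0.1 s.
2. the pressing block is lifted out of the drawer in the fingers (height (world z) of press_block above 0.07 m and contact force between the fingers and press_block above 2 N and contact force between press_block and tilt_board below 0.1 N), for 0.1 s.
At the end, for the whole second after the job is handed in: The block, still held and at rest, is sole down on the panel: flush to 0.035 rad and 3 mm, its middle within 12 mm of the panel's middle up and across the slope, its long side level across the slope to 0.1 rad, pressed on with 5 to 40 N; the drawer is still at least 100 mm out (angle between the z axis of press_block and the z axis of facing, either way round below 0.035 rad and angle between the x axis of press_block and the x axis of facing, either way round below 0.1 rad and angle between press_block's own z axis and vertical below 1.2 rad and x of press_block in the frame of facing between -0.012 and 0.012 m and y of press_block in the frame of facing between -0.012 and 0.012 m and z of press_block in the frame of facing between -0.003 and 0.003 m and contact force between press_block and tilt_board between 5 and 40 N and contact force between the fingers and press_block above 2 N and linear speed of press_block below 0.01 m/s and value of joint drawer above 0.1 m); the arm keeps its last pose, push and grip.
It fails at once if a bystander on the bench is moved by more than 30 mm (distance of any of wax_tin, mallet, driver, tape, bowl, brush, spindle from where it was at the start of the episode above 0.03 m).
It also fails if it takes over 50 s, if anything falls off the work surface, if the arm or the gripper's body presses on something with over 40 N, if the wrist force passes 120 N, or if a joint passes its speed limit or range.

## Working session

There is one attempt and no reset: what is moved stays moved. The work goes in short steps, Python scripts to look and compute and a tool call to move; the robot and the scene stay as the last step left them, time stands still between calls to the robot, and variables do not carry over. Pictures are saved under pics/ and viewed, at most 13 in all, crops included, and the job is handed in when it is done.

Besides the shell and the picture viewer there is one more tool, called by a JSON object that holds its "fn" and its "kwargs", one argument or row to a line. servo_tool: Moves the arm, as the interface text tells. Its arguments: {"type":"object","properties":{"rows":{"type":"array"},"grip_force":{"type":"number"}},"required":["rows"]}

```bash
mkdir -p pics
cat > h.py <<'E'
import numpy as np, cv2
from rig import r
from scipy.spatial.transform import Rotation as R
def snap(n,f=None):
    s=r.state(); c=r.read_camera(n)
    if n=="wrist":
        T=np.eye(4);T[:3,:3]=R.from_rotvec(s["ee_rot"]).as_matrix();T[:3,3]=s["position"]
        M=T@np.array(c["hand_eye"]); c["Rc"]=M[:3,:3]; c["o"]=M[:3,3]
    else:
        Rw=R.from_rotvec(np.ravel(c["rvec"])).as_matrix(); c["Rc"]=Rw.T; c["o"]=-Rw.T@np.ravel(c["tvec"])
    if f: cv2.imwrite(f,c["pixels"][:,:,::-1])
    return c
def rays(c,uv):
    uv=np.atleast_2d(uv).astype(float)
    d=np.c_[(uv[:,0]-c["cx"])/c["fx"],(uv[:,1]-c["cy"])/c["fy"]]; p=d.copy()
    for _ in range(20): p=d/(1+c["k1"]*(p**2).sum(1,keepdims=True))
    return np.c_[p,np.ones(len(p))]@c["Rc"].T
def onz(c,uv,z):
    d=rays(c,uv); return c["o"]+d*((z-c["o"][2])/d[:,2])[:,None]
def two(c1,u1,c2,u2):
    out=[]
    for a,b in zip(rays(c1,u1),rays(c2,u2)):
        A=np.c_[a,-b]; s=np.linalg.lstsq(A,c2["o"]-c1["o"],rcond=None)[0]
        p=c1["o"]+a*s[0];q=c2["o"]+b*s[1]; out.append([*((p+q)/2),np.linalg.norm(p-q)])
    return np.array(out)
def proj(c,P):
    p=(np.atleast_2d(P)-c["o"])@c["Rc"]; p=p[:,:2]/p[:,2:]; p=p*(1+c["k1"]*(p**2).sum(1,keepdims=True))
    return p*[c["fx"],c["fy"]]+[c["cx"],c["cy"]]
E
python3 - <<'E'
from h import *
import pickle
D={}
for n in("top","scene"):
    c=snap(n); D[n]=c
    print(n,c["o"],c["fx"],c["k1"])
pickle.dump(D,open("d0.pkl","wb"))
cv2.imwrite("pics/top.png",cv2.resize(D["top"]["pixels"][:,:,::-1],(800,600),interpolation=2))
cv2.imwrite("pics/scene.png",cv2.resize(D["scene"]["pixels"][:,:,::-1],(800,600),interpolation=2))
print(r.state())
E
```

```text
top [ 0.4509636  -0.00465184  1.43917519] 481.27764313547124 0.020733817999361463
scene [ 1.18559398 -0.21831391  0.83724377] 363.8936082591365 -0.060393536416167196
{'t': 0.1, 'qpos': array([ 1.20503765e+00,  2.76508207e-01,  1.50595187e+00, -1.40216369e-05,
        1.36071043e+00, -1.20971190e-01]), 'joint_velocities': array([-0.00031177, -0.00294958, -0.00198655,  0.00063802, -0.00103147,
        0.00171214]), 'joint_torque': array([ 2.91973120e-03, -4.05451834e+01, -2.37781531e+01,  7.05823442e-02,
        2.96851282e-02, -2.01218097e-05]), 'position': array([0.13927921, 0.55769397, 0.40392621]), 'ee_rot': array([-3.83502510e-01, -3.11772661e+00,  2.41036095e-03]), 'contact_force': array([-0.03528966,  0.90743135, -1.30293858]), 'torque': array([-0.03315974, -0.00254561,  0.03105266]), 'gripper_force': 0.0, 'opening': 0.09424887979594199}
```

View pics/top.png

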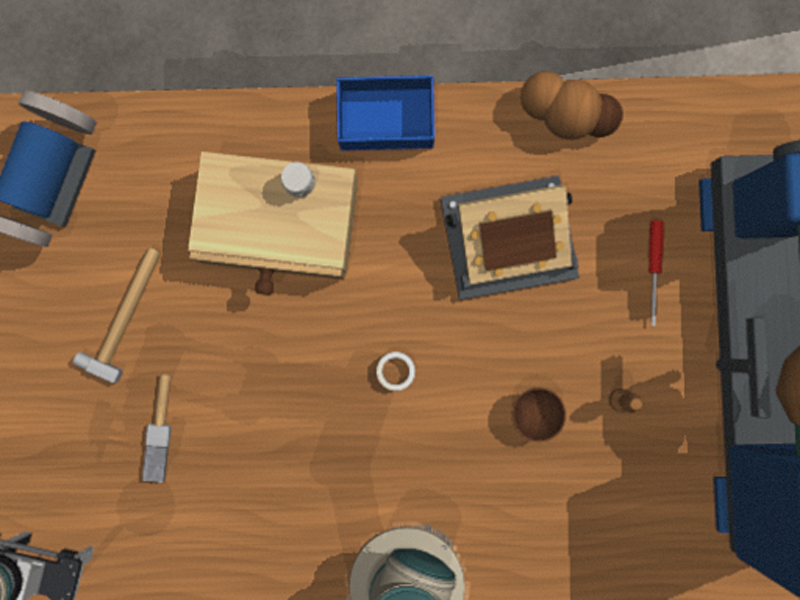

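View pics/scene.png

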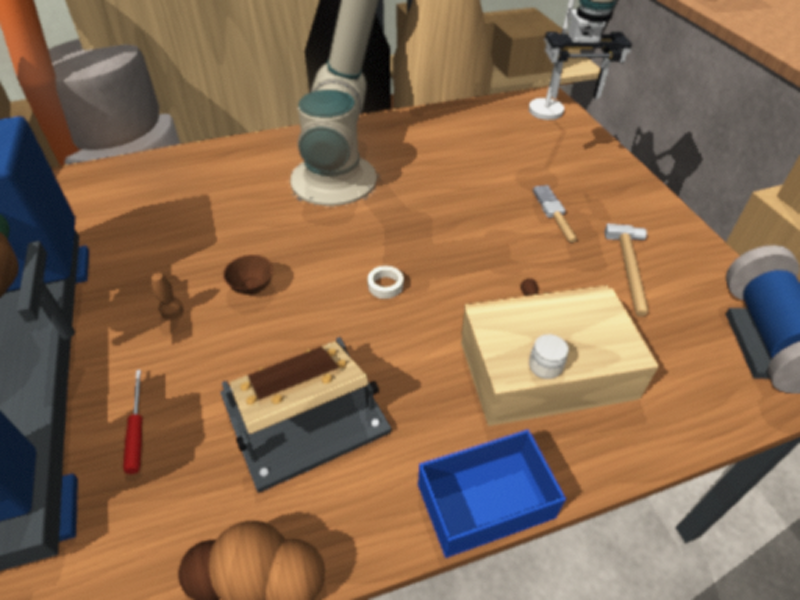

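The top view (800x600) shows the cabinet at about (272,212), its knob at (265,282) and the dark panel at (518,240). The scene view shows the panel at (296,372) and the knob at (530,287). I'll get precise corners from colour masks.

```bash
cat > m.py <<'E'
from h import *
import pickle
D=pickle.load(open("d0.pkl","rb")); k=.64
def dark(c,box,thr):
    x0,y0,x1,y1=[int(v*k) for v in box]
    g=c["pixels"][y0:y1,x0:x1].astype(int).max(2); m=(g<thr).astype(np.uint8)
    n,l,s,ce=cv2.connectedComponentsWithStats(m); i=1+np.argmax(s[1:,4]); m=(l==i).astype(np.uint8)
    return m,s[i],ce[i]+[x0,y0],np.array([x0,y0])
def quad(m,o):
    ct=max(cv2.findContours(m,0,1)[0],key=cv2.contourArea); h=cv2.convexHull(ct)
    for e in np.arange(1,12,.25):
        a=cv2.approxPolyDP(h,e,True)
        if len(a)<=4: break
    return a[:,0]+o
for n,b,kb in(("top",(470,200,566,275),(240,262,290,300)),("scene",(240,335,350,405),(510,270,545,294))):
    c=D[n]
    for t in(85,100,115):
        m,s,ce,o=dark(c,b,t); print(n,"panel",t,s[4],ce,quad(m,o).tolist())
        m,s,ce,o=dark(c,kb,t); print(n,"knob",s,ce)
c=D["top"];p=c["pixels"].astype(int)
m=((p[:,:,0]>190)&(p[:,:,1]>150)&(p[:,:,2]>80)).astype(np.uint8); m[:, :110]=0;m[:,240:]=0;m[190:]=0
ct=max(cv2.findContours(m,0,1)[0],key=cv2.contourArea); print(cv2.contourArea(ct)); q=quad(m,np.zeros(2,int)); print(q.tolist()); print(onz(c,q,.098))
v=np.hstack([cv2.resize(D["top"]["pixels"][85:195,100:260],None,fx=2.4,fy=2.4),cv2.resize(D["top"]["pixels"][115:187,270:375],(385,264))]);
w=np.hstack([cv2.resize(D["scene"]["pixels"][170:280,285:430],(384,290)),cv2.resize(D["scene"]["pixels"][210:285,140:250],(385,290))])
cv2.imwrite("pics/z.png",np.vstack([v[:,:769],w[:,:769]])[:,:,::-1])
E
python3 m.py
```

```text
top panel 85 676 [329.87426036 146.96005917] [[352, 136], [352, 152], [310, 163], [308, 143]]
top knob [  0   3  32  19 156] [168.79487179 177.81410256]
top panel 100 1392 [330.93821839 153.60344828] [[352, 135], [355, 164], [311, 172], [307, 143]]
top knob [  0   3  32  19 231] [168.94805195 178.12554113]
top panel 115 1444 [330.90720222 153.67105263] [[352, 135], [355, 164], [310, 172], [307, 143]]
top knob [  0   3  32  19 465] [169.09032258 178.72043011]
scene panel 85 776 [186.42525773 238.0128866 ] [[215, 234], [166, 254], [160, 241], [204, 223]]
scene knob [ 8 10  5  6 15] [335.46666667 184.93333333]
scene panel 100 840 [186.39166667 237.94047619] [[215, 233], [167, 254], [160, 242], [203, 223]]
scene knob [ 8  7 10  9 79] [338.55696203 183.3164557 ]
scene panel 115 895 [186.45810056 237.92513966] [[216, 234], [165, 255], [161, 239], [204, 222]]
scene knob [ 7  7 12  9 88] [338.5        183.29545455]
6059.5
[[129, 97], [225, 108], [218, 170], [121, 159]]
[[0.80478899 0.35420547 0.098     ]
 [0.7669288  0.08292857 0.098     ]
 [0.59161027 0.10570589 0.098     ]
 [0.62875611 0.37782486 0.098     ]]
```

View pics/z.png

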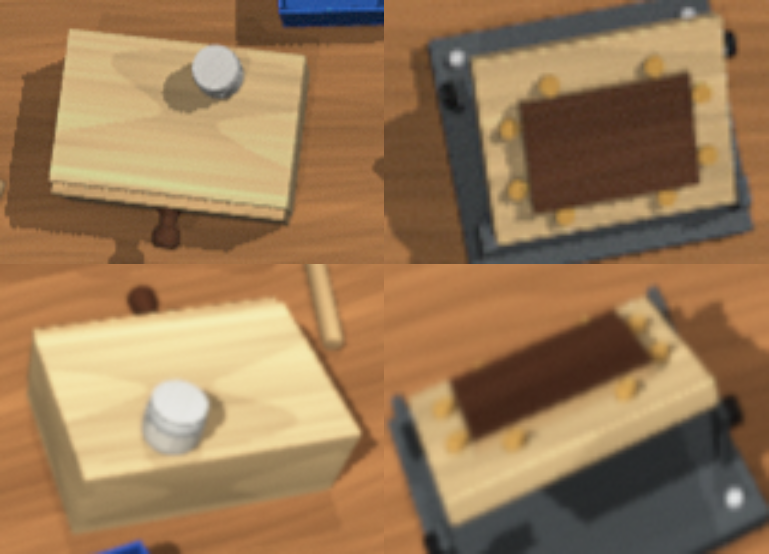

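The crops agree: the panel and cabinet outlines are clean, with the knob head at about px (169.6,181.7) in the raw top view. Next I'll check the numbers against the given sizes and plan the move.

```bash
cat >> h.py <<'E'
def pose(s=None):
    s=s or r.state(); return np.array(s["position"]),R.from_rotvec(s["ee_rot"])
def rel(p,Rt,base=None):
    p0,R0=base or pose()
    return np.round(R0.inv().apply(np.array(p)-p0)*100,2),np.round((R0.inv()*Rt).as_rotvec(degrees=True),2)
def frame(z,y):
    z=np.array(z,float);z/=np.linalg.norm(z);y=np.array(y,float);y-=z*(y@z);y/=np.linalg.norm(y)
    return R.from_matrix(np.c_[np.cross(y,z),y,z])
E
python3 - <<'E'
from h import *
import pickle
D=pickle.load(open("d0.pkl","rb"));t,s=D["top"],D["scene"]
print("knob",onz(t,[169.6,181],.075),onz(s,[338.5,183],.08),two(t,[[169.6,181.]],s,[[338.5,184]]))
q=two(t,[[307,143],[352,135],[355.5,164.5],[310.5,172.5]],s,[[167,254.],[215.5,234],[203.5,222.5],[160,241]]);print("panel",q)
A=q[:,:3];print(np.linalg.norm(A-np.roll(A,-1,0),axis=1),A.mean(0))
u=np.linalg.svd(A-A.mean(0))[2][2];u*=np.sign(u[2]);print(u,np.arccos(u[2]))
p,R0=pose();print(R0.as_matrix())
yw=-0.137;cx=np.array([np.cos(yw),np.sin(yw),0]);cy=np.array([-cx[1],cx[0],0])
o=np.array([.698,.2302,0])-.0445*cx;kn=o-.094*cx+[0,0,.075];print("o",o,kn)
for sg in(1,-1): print(rel(kn-.002*cx+[0,0,.18+.15],frame([0,0,-1],sg*cy)))
E
```

```text
knob [[0.5656525 0.2460632 0.075    ]] [[0.55809048 0.2458809  0.08      ]] [[0.56445646 0.24347865 0.08287447 0.00246314]]
panel [[ 0.66116166 -0.20693948  0.09196209  0.12138939]
 [ 0.68165906 -0.20152665  0.18771703  0.10811804]
 [ 0.60767565 -0.21629615  0.14554987  0.10774592]
 [ 0.58218034 -0.22023926  0.04592879  0.12280196]]
[0.09807369 0.08642773 0.10290733 0.09237964] [ 0.63316918 -0.21125039  0.11778945]
[ 0.17708307 -0.98418133  0.00535647] 1.5654398276420975
[[-9.70189512e-01  2.42346873e-01 -5.51525479e-04]
 [ 2.42347436e-01  9.70188402e-01 -1.47838733e-03]
 [ 1.76801078e-04 -1.56797666e-03 -9.99998755e-01]]
o [0.65391696 0.23627745 0.        ] [0.56079772 0.2491152  0.075     ]
(array([-48.17, -19.74,  -0.08]), array([-0.09, -0.01, -6.18]))
(array([-48.17, -19.74,  -0.08]), array([-2.0000e-02,  1.4000e-01,  1.7382e+02]))
```

{"fn": "servo_tool", "kwargs": {
  "rows": [
    [[9.4, -48.2, -19.8, 0, 0, 0, -6.2], [9.4, -48.2, -19.8, 0, 0, 0, -6.2], [9.4, -48.2, -19.8, 0, 0, 0, -6.2], [9.4, -48.2, -19.8, 0, 0, 0, -6.2], [9.4, -48.2, -19.8, 0, 0, 0, -6.2], [9.4, -48.2, -19.8, 0, 0, 0, -6.2], [9.4, -48.2, -19.8, 0, 0, 0, -6.2], [9.4, -48.2, -19.8, 0, 0, 0, -6.2], [9.4, -48.2, -19.8, 0, 0, 0, -6.2], [9.4, -48.2, -19.8, 0, 0, 0, -6.2], [9.4, -48.2, -19.8, 0, 0, 0, -6.2], [9.4, -48.2, -19.8, 0, 0, 0, -6.2]]
  ]
}}

```text
t: 1.3
position: [0.5611, 0.2471, 0.4036]
ee_rot: [-0.22, -3.133, 0.001]
contact_force: [-0.4, -0.5, 0.2]
opening: 0.0937
gripper_force: 0.0
```

Run:
```python
from h import *
import pickle
D=pickle.load(open("d0.pkl","rb"));t,s=D["top"],D["scene"]
q=two(t,[[307,143],[352,135],[355.5,164.5],[310.5,172.5]],s,[[215.5,234],[167,254.],[160,241],[203.5,222.5]]);print("panel",q)
A=q[:,:3];print(np.linalg.norm(A-np.roll(A,-1,0),axis=1),A.mean(0))
u=np.linalg.svd(A-A.mean(0))[2][2];u*=np.sign(u[2]);print(u,np.arccos(u[2]))
c=snap("wrist","pics/w1.png");print(r.state()["t"],pose()[0],c["o"],c["Rc"],proj(c,[[.561,.249,.075],[.565,.246,.075]]))
```

```text
panel [[ 0.65748957 -0.14373646  0.12476082  0.00245982]
 [ 0.67706979 -0.26601506  0.1241229   0.00094841]
 [ 0.60049044 -0.28071552  0.07954802  0.00330591]
 [ 0.57964438 -0.15795759  0.08139717  0.00684495]]
[0.12383799 0.08981882 0.12452906 0.09023591] [ 0.62867355 -0.21210616  0.10245723]
[-0.48038886 -0.08813043  0.87261651] 0.5102621394830055
1.35 [0.55941244 0.24841784 0.40380821] [0.48418859 0.25701316 0.38350928] [[ 1.38683748e-01  9.54317084e-01  2.64661523e-01]
 [ 9.90336438e-01 -1.33438004e-01 -3.77894086e-02]
 [-7.47173035e-04  2.67344726e-01 -9.63600664e-01]] [[256.69037765 181.3081413 ]
 [254.09918847 185.84254442]]
```

View pics/w1.png

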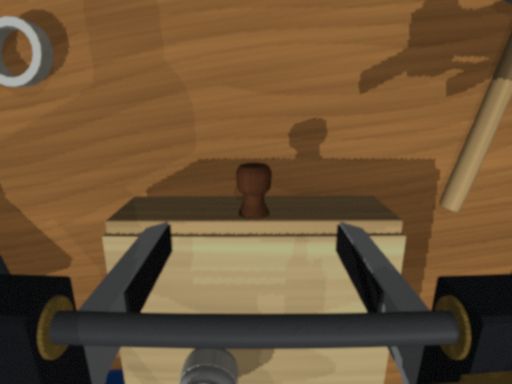

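The wrist view shows the knob head centred near (254,183), a few mm from my estimate. The fingers straddle it properly. I'll go down, pinch, then pull.

{"fn": "servo_tool", "kwargs": {
  "rows": [
    [[9.4, -0.2, -0.25, 4, 0, 0, 0], [9.4, -0.2, -0.25, 8, 0, 0, 0], [9.4, -0.2, -0.25, 12, 0, 0, 0], [9.4, -0.2, -0.25, 15, 0, 0, 0], [9.4, -0.2, -0.25, 15, 0, 0, 0], [0, -0.2, -0.25, 15, 0, 0, 0], [0, -0.2, -0.25, 15, 0, 0, 0], [0, -0.2, -0.25, 15, 0, 0, 0], [0, -0.2, -0.25, 15, 0, 0, 0], [0, -0.2, -0.25, 15, 0, 0, 0]]
  ],
  "grip_force": 20
}}

```text
t: 2.35
position: [0.5608, 0.2462, 0.2557]
ee_rot: [0.214, 3.133, 0.001]
contact_force: [0.5, 0.4, -0.2]
opening: 0.0575
gripper_force: 0.0
```

{"fn": "servo_tool", "kwargs": {
  "rows": [
    [[0, 0, 0, 0, 0, 0, 0], [0, 0, 0, 0, 0, 0, 0], [0, 0, 0, 0, 0, 0, 0], [0, 0, 0, 0, 0, 0, 0], [0, 0, 0, 0, 0, 0, 0], [0, 0, 0, 0, 0, 0, 0]]
  ]
}}

```text
t: 2.95
position: [0.5607, 0.2466, 0.2547]
ee_rot: [0.215, 3.134, 0.002]
contact_force: [-0.0, 3.8, -0.9]
opening: 0.032
gripper_force: 19.9
```

{"fn": "servo_tool", "kwargs": {
  "rows": [
    [[0, 1.5, 0, 0, 0, 0, 0], [0, 3, 0, 0, 0, 0, 0], [0, 4.5, 0, 0, 0, 0, 0], [0, 6, 0, 0, 0, 0, 0], [0, 7.5, 0, 0, 0, 0, 0], [0, 9, 0, 0, 0, 0, 0], [0, 10.5, 0, 0, 0, 0, 0], [0, 11.5, 0, 0, 0, 0, 0], [0, 12, 0, 0, 0, 0, 0], [0, 12.2, 0, 0, 0, 0, 0], [0, 12.2, 0, 0, 0, 0, 0], [0, 12.2, 0, 0, 0, 0, 0]]
  ]
}}

```text
t: 4.15
position: [0.4407, 0.2632, 0.2548]
ee_rot: [0.212, 3.129, 0.002]
contact_force: [6.8, 4.0, -8.8]
opening: 0.0322
gripper_force: 20.2
```

{"fn": "servo_tool", "kwargs": {
  "rows": [
    [[9.4, 0, 0, 0, 0, 0, 0], [9.4, 0, 0, 0, 0, 0, 0], [9.4, 0, 0, 0, 0, 0, 0], [9.4, 0, 0, 0, 0, 0, 0], [9.4, 0, 0, -4, 0, 0, 0], [9.4, 0, 0, -8, 0, 0, 0], [9.4, -1, 0, -12, 0, 0, 0], [9.4, -4, 0, -16, 0, 0, 0], [9.4, -4, 0, -18, 0, 0, 0], [9.4, -4, 0, -18, 0, 0, 0], [9.4, -4, 0, -18, 0, 0, 0]]
  ]
}}

```text
t: 5.25
position: [0.4787, 0.2571, 0.4338]
ee_rot: [-0.214, -3.133, 0.001]
contact_force: [0.2, 0.2, -0.3]
opening: 0.0942
gripper_force: 0.0
```

Run:
```python
from h import *
import pickle
c=snap("wrist","pics/w2.png");pickle.dump(c,open("w2.pkl","wb"));t=snap("top");pickle.dump(t,open("t2.pkl","wb"))
print(pose()[0],c["o"])
```

```text
[0.4784145  0.25717219 0.43269692] [0.4017507  0.266734   0.41379211]
```

View pics/w2.png

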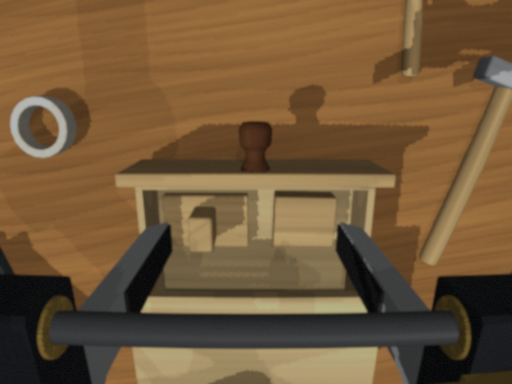

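The drawer is open. The pressing block with its handle is at about (203,225) and the spare block at about (305,220). I'll enlarge for precise edges.

Run:
```python
from h import *
import pickle
c=pickle.load(open("w2.pkl","rb"));t=pickle.load(open("t2.pkl","rb"))
a=cv2.resize(c["pixels"][180:265,150:260],(776,600),interpolation=2)
a=cv2.convertScaleAbs(a,alpha=1.3)
cv2.imwrite("pics/w2z.png",a[:,:,::-1])
print(onz(c,[[163,195],[247,195],[247,247],[163,247]],.036)[:,:2],onz(c,[[200,235]],.078))
```

```text
[[0.49706252 0.14725706]
 [0.51017984 0.24405322]
 [0.57506317 0.23486536]
 [0.56174139 0.13345022]] [[0.5353597  0.19071648 0.078     ]]
```

View pics/w2z.png

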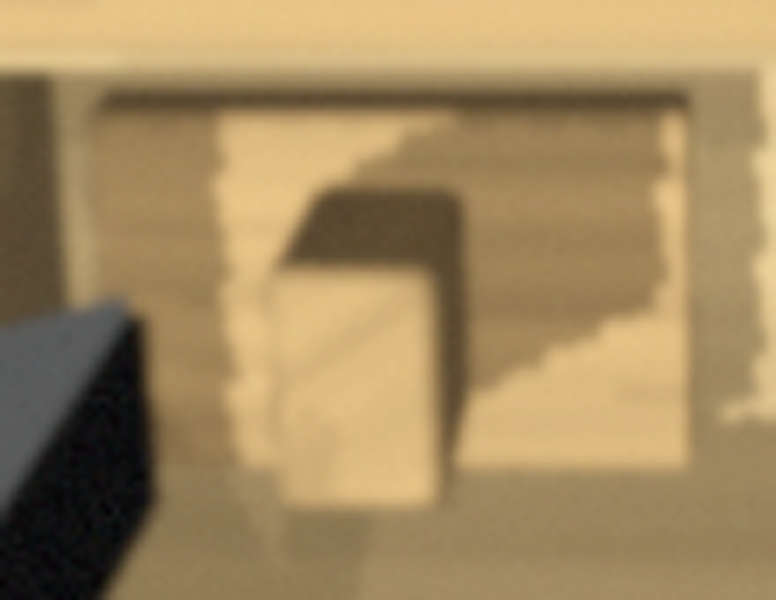

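Run:
```python
from h import *
import pickle
c=pickle.load(open("w2.pkl","rb"))
f=lambda q:np.array(q)/7.055+[150,180]
def rep(n,P):
    P=P[:,:2];e=np.roll(P,-1,0)-P;print(n,P.mean(0),np.linalg.norm(e,axis=1),np.arctan2(e[:,1],e[:,0]))
rep("handle",onz(c,f([[275,268],[437,268],[440,506],[283,508]]),.078))
P=onz(c,f([[93,106],[690,106],[690,468]]),.036);rep("plate",P);print("centre",(P[0]+P[2])/2)
```

```text
handle [0.53570293 0.19155546] [0.02419879 0.03880278 0.02420722 0.0392101 ] [ 1.43802757 -0.15848938 -1.68673773  2.98324291]
plate [0.52725987 0.20946065] [0.09839647 0.06462267 0.11743265] [ 1.43610016 -0.14000616 -2.28820147]
centre [0.53572267 0.19170678 0.036     ]
```

Handle (24 x 39 mm) and plate (98 x 65 mm) both centre on (0.5357, 0.1916), yaw -0.14, matching the given sizes. Before grasping I'll measure the panel with the wrist camera from two poses.

Run:
```python
from h import *
C=np.array([.6287,-.2121,.1025]);n=np.array([-.480,-.085,.873]);n/=np.linalg.norm(n)
y=np.array([-.17,.985,0]);y/=np.linalg.norm(y);x=np.cross(y,n)
B=(C+[.06,.01,.34],frame([0,0,-1],y)); A=(C+.31*n+.06*x,frame(-n,y))
print(x,B[0],A[0]);print(rel(*B));print(rel(*A,base=B))
```

```text
[0.86038729 0.14849324 0.48752328] [ 0.6887 -0.2021  0.4425] [ 0.53150493 -0.22954365  0.40241469]
(array([-27.07, -42.65,  -1.  ]), array([ -0.08,  -0.23, -17.6 ]))
(array([15.96, -0.03,  4.01]), array([ -0.12, -29.18,  -0.03]))
```

{"fn": "servo_tool", "kwargs": {
  "rows": [
    [[9.4, -27, -42.6, -1, 0, 0, -17.6], [9.4, -27, -42.6, -1, 0, 0, -17.6], [9.4, -27, -42.6, -1, 0, 0, -17.6], [9.4, -27, -42.6, -1, 0, 0, -17.6], [9.4, -27, -42.6, -1, 0, 0, -17.6], [9.4, -27, -42.6, -1, 0, 0, -17.6], [9.4, -27, -42.6, -1, 0, 0, -17.6], [9.4, -27, -42.6, -1, 0, 0, -17.6], [9.4, -27, -42.6, -1, 0, 0, -17.6], [9.4, -27, -42.6, -1, 0, 0, -17.6], [9.4, -27, -42.6, -1, 0, 0, -17.6], [9.4, -27, -42.6, -1, 0, 0, -17.6]]
  ]
}}

```text
t: 6.55
position: [0.6892, -0.2034, 0.4415]
ee_rot: [0.263, -3.126, -0.003]
contact_force: [-0.8, 0.8, -0.6]
opening: 0.0943
gripper_force: 0.0
```

Run:
```python
from h import *
import pickle
c=snap("wrist");pickle.dump(c,open("pB.pkl","wb"));print(pose()[0],r.state()["t"])
cv2.imwrite("pics/pB.png",c["pixels"][:,:,::-1])
```

```text
[ 0.68873206 -0.2014966   0.44235568] 6.6
```

{"fn": "servo_tool", "kwargs": {
  "rows": [
    [[9.4, 16, 0, 4, 0, -29.2, 0], [9.4, 16, 0, 4, 0, -29.2, 0], [9.4, 16, 0, 4, 0, -29.2, 0], [9.4, 16, 0, 4, 0, -29.2, 0], [9.4, 16, 0, 4, 0, -29.2, 0], [9.4, 16, 0, 4, 0, -29.2, 0]]
  ]
}}

```text
t: 7.2
position: [0.5313, -0.2272, 0.4058]
ee_rot: [-0.225, 2.623, 0.058]
contact_force: [-0.1, 0.4, 0.5]
opening: 0.094
gripper_force: 0.0
```

Run:
```python
from h import *
import pickle
c=snap("wrist");pickle.dump(c,open("pA.pkl","wb"));print(pose()[0],pose()[1].as_matrix(),r.state()["t"])
b=pickle.load(open("pB.pkl","rb"))
cv2.imwrite("pics/pAB.png",cv2.resize(np.hstack([b["pixels"],c["pixels"]])[:,:,::-1],(800,300)))
```

```text
[ 0.53231805 -0.22763871  0.40606918] [[-0.85923059 -0.17133872  0.4820434 ]
 [-0.1501495   0.98521111  0.0825481 ]
 [-0.4890582  -0.00145072 -0.87224995]] 7.25
```

View pics/pAB.png

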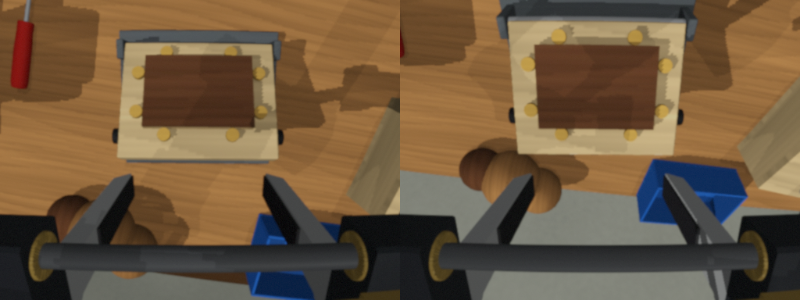

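Both wrist views show the whole panel unobstructed: at about (200,90) on the left and (595,85) on the right. I'll fit its edges and triangulate the corners.

```bash
cat > pan.py <<'E'
from h import *
import pickle
from scipy.optimize import least_squares
C0=np.array([.6287,-.2121,.1025])
def corners(c):
    p=c["pixels"].astype(int); v=(p[:,:,0]+p[:,:,1]).astype(np.float32)
    u0=proj(c,C0)[0]; m=(cv2.GaussianBlur(v,(3,3),0)<215).astype(np.uint8)
    m[225:]=0
    n,l=cv2.connectedComponents(m); m=(l==l[int(u0[1]),int(u0[0])]).astype(np.uint8)
    m=cv2.morphologyEx(m,cv2.MORPH_OPEN,np.ones((5,5)))
    ct=max(cv2.findContours(m,0,1)[0],key=cv2.contourArea)[:,0].astype(float)
    q=cv2.boxPoints(cv2.minAreaRect(ct.astype(np.float32)))
    h=cv2.convexHull(ct.astype(np.float32))
    for e in np.arange(1,15,.25):
        a=cv2.approxPolyDP(h,e,True)
        if len(a)<=4:break
    q=a[:,0]; ce=q.mean(0); q=q[np.argsort(np.arctan2(*(q-ce).T[::-1]))]
    L=[]
    for i in range(4):
        a,b=q[i],q[(i+1)%4];d=(b-a)/np.linalg.norm(b-a);s=(ct-a)@d/np.linalg.norm(b-a);nn=np.array([-d[1],d[0]])
        k=(abs((ct-a)@nn)<3)&(s>.1)&(s<.9)
        f=cv2.fitLine(ct[k].astype(np.float32),cv2.DIST_HUBER,0,.01,.01).ravel()
        d,p0=f[:2],f[2:]; nn=np.array([-d[1],d[0]]); nn*=np.sign(nn@(p0-ce)); p0=p0+.5*nn  # contour is half a pixel inside
        L.append((d,p0))
    out=[]
    for i in range(4):
        (d1,p1),(d2,p2)=L[i-1],L[i]; t=np.linalg.solve(np.c_[d1,-d2],p2-p1); out.append(p1+d1*t[0])
    return np.array(out)   # TL TR BR BL in image
if __name__=="__main__":
    A,B=[pickle.load(open(f,"rb")) for f in("pA.pkl","pB.pkl")]
    ca,cb=corners(A),corners(B);print(ca,cb)
    q=two(A,ca,B,cb);print(q);P=q[:,:3];print(np.linalg.norm(P-np.roll(P,-1,0),axis=1),P.mean(0))
    n=np.linalg.svd(P-P.mean(0))[2][2];n*=np.sign(n[2]);print("n",n,np.arccos(n[2]))
    # rectangle of known size, all views: centre, yaw, slope (y level)
    ob=np.array([[-.045,-.065],[-.045,.065],[.045,.065],[.045,-.065]])
    def rect(x):
        s,w=x[3],x[4];X=np.array([np.cos(s)*np.cos(w),np.cos(s)*np.sin(w),np.sin(s)]);Y=np.array([-np.sin(w),np.cos(w),0]);return x[:3]+ob@np.array([X,Y])
    for S in([A,B],[A],[B]):
        cs=[ca if c is A else cb for c in S]
        f=least_squares(lambda x:np.concatenate([(proj(c,rect(x))-k).ravel() for c,k in zip(S,cs)]),[*C0,.5,.17])
        print(f.x,np.sqrt(f.cost*2/len(f.fun)))
E
python3 pan.py
```

```text
[[171.06564  56.5    ]
 [332.3254   56.5    ]
 [324.21332 164.88406]
 [177.14053 163.91034]] [[186.0569   70.19436]
 [323.06323  69.48736]
 [327.71875 163.81757]
 [180.84802 161.76491]]
[[ 5.98168150e-01 -2.84481330e-01  8.18354416e-02  1.53673199e-04]
 [ 5.75557370e-01 -1.55878735e-01  8.22849597e-02  5.04781992e-04]
 [ 6.58981267e-01 -1.41025035e-01  1.18030340e-01  1.38338999e-03]
 [ 6.78955354e-01 -2.71697380e-01  1.19938721e-01  1.64388739e-04]]
[0.13057594 0.0919669  0.13220389 0.09023226] [ 0.62791554 -0.21327062  0.10052237]
n [-0.40073471 -0.06059554  0.9141881 ] 0.4172962197993891
[ 0.62732529 -0.21347153  0.10207008  0.42676942  0.16553847] 0.7761198480947468
[ 0.6266584  -0.21378624  0.10224955  0.44477543  0.16660661] 0.3258141621266088
[ 0.62750999 -0.21321418  0.1056631   0.43890623  0.16452358] 0.5902403669634217
```

Run:
```python
from h import *
C=np.array([.627,-.2135,.102]);w=.166;h=np.array([np.cos(w),np.sin(w),0]);y=np.array([-np.sin(w),np.cos(w),0])
t=.95;d=np.sin(t)*h-[0,0,np.cos(t)]; up=np.cos(t)*h+[0,0,np.sin(t)]
T=(C-.33*d+.06*up,frame(d,y));print(T[0],rel(*T,))
```

```text
[ 0.39668401 -0.25208755  0.34276035] (array([15.12, -0.08, -1.22]), array([  0.18, -25.15,   0.32]))
```

{"fn": "servo_tool", "kwargs": {
  "rows": [
    [[9.4, 15, 0, -1.2, 0, -25, 0], [9.4, 15, 0, -1.2, 0, -25, 0], [9.4, 15, 0, -1.2, 0, -25, 0], [9.4, 15, 0, -1.2, 0, -25, 0], [9.4, 15, 0, -1.2, 0, -25, 0], [9.4, 15, 0, -1.2, 0, -25, 0]]
  ]
}}

```text
t: 7.85
position: [0.4964, -0.134, 0.4871]
ee_rot: [-0.133, 2.264, 0.063]
contact_force: [0.7, 0.7, 0.5]
opening: 0.0944
gripper_force: 0.0
```

Run:
```python
from pan import *
c=snap("wrist");pickle.dump(c,open("pC.pkl","wb"))
S=[pickle.load(open(f,"rb")) for f in("pA.pkl","pB.pkl")]+[c]
K=[corners(s) for s in S];print(pose()[0],K[2])
ob=np.array([[-.045,-.065],[-.045,.065],[.045,.065],[.045,-.065]])
def rect(x):
    s,w=x[3],x[4];X=np.array([np.cos(s)*np.cos(w),np.cos(s)*np.sin(w),np.sin(s)]);Y=np.array([-np.sin(w),np.cos(w),0]);return x[:3]+ob@np.array([X,Y])
tie=lambda s:.045+.07*np.sin(s)+.03*np.cos(s)
for I in([0,1,2],[0,2],[1,2],[2]):
  for wt in(0,1000):
    f=least_squares(lambda x:np.concatenate([(proj(S[i],rect(x))-K[i]).ravel() for i in I]+[[wt*(x[2]-tie(x[3]))]]),[*C0,.45,.17],loss="soft_l1")
    print(I,wt,f.x.round(4),np.sqrt(f.cost*2/len(f.fun)))
    if len(I)==3: print(f.fun.reshape(-1)[:24].reshape(3,4,2).round(1).tolist())
v=np.hstack([cv2.polylines(s["pixels"].copy(),[np.int32(np.round(k*8))],True,(0,255,0),1,0,3)[40:190,150:350] for s,k in zip(S,K)])
cv2.imwrite("pics/q.png",cv2.resize(v,(800,200))[:,:,::-1])
```

```text
[ 0.49620651 -0.13325949  0.48856187] [[-4.99993414e-01  8.13268280e+01]
 [ 5.11500000e+02  1.17245766e+02]
 [ 5.11500000e+02  3.83500000e+02]
 [-5.00000000e-01  3.83500000e+02]]
[0, 1, 2] 0 [ 0.6277 -0.2134  0.1058  0.4431  0.1592] 12.568758697758396
[[[-0.3, 2.2], [0.8, 4.3], [0.6, 3.8], [-0.3, 3.3]], [[-0.5, -0.6], [0.5, 1.6], [-0.6, -0.3], [-0.3, 0.3]], [[56.2, -200.3], [-297.4, -255.7], [-288.1, -398.5], [85.2, -388.8]]]
[0, 1, 2] 1000 [ 0.6279 -0.2134  0.1042  0.4591  0.1585] 12.573585132523869
[[[0.2, 1.5], [0.2, 3.7], [0.4, 3.0], [-0.3, 2.3]], [[0.0, 0.0], [-0.0, 2.3], [-0.9, -0.7], [-0.2, -0.1]], [[57.2, -201.0], [-297.2, -256.1], [-288.2, -399.3], [85.3, -389.7]]]
[0, 2] 0 [ 0.6463 -0.2101  0.1232  0.4416  0.1449] 15.225940488541884
[0, 2] 1000 [ 0.6287 -0.2134  0.1052  0.4971  0.1445] 15.236136382476232
[1, 2] 0 [ 0.5999 -0.1618  0.3412  1.3879  0.1961] 11.19294422468582
[1, 2] 1000 [ 0.6085 -0.1846  0.294   1.2466  0.1697] 14.374446464801558
[2] 0 [ 0.5124 -0.1257  0.4053  0.481   0.0749] 2.290452324458159
[2] 1000 [ 0.92   -0.3876  0.1235  1.1156 -0.4669] 16.970196252128996
```

View pics/q.png

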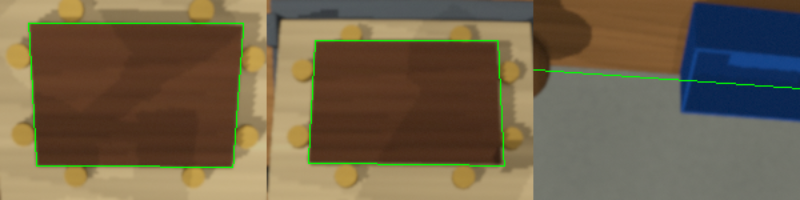

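Run:
```python
from pan import *
print(r.state()["qpos"].round(3),pose()[0])
S=[pickle.load(open(f,"rb")) for f in("pA.pkl","pB.pkl")]
D=pickle.load(open("d0.pkl","rb"))
K=[corners(s) for s in S]
ob=np.array([[-.045,-.065],[-.045,.065],[.045,.065],[.045,-.065]])
def rect(x):
    s,w=x[3],x[4];X=np.array([np.cos(s)*np.cos(w),np.cos(s)*np.sin(w),np.sin(s)]);Y=np.array([-np.sin(w),np.cos(w),0]);return x[:3]+ob@np.array([X,Y])
tie=lambda s:.045+.07*np.sin(s)+.03*np.cos(s)
for I in([0,1],[0],[1]):
  for wt in(0,1000):
    f=least_squares(lambda x:np.concatenate([(proj(S[i],rect(x))-K[i]).ravel() for i in I]+[[wt*(x[2]-tie(x[3]))]]),[*C0,.45,.17])
    print(I,wt,f.x.round(4),np.sqrt(f.cost*2/len(f.fun)));
C=np.array([.627,-.2135,.102]);w=.166;h=np.array([np.cos(w),np.sin(w),0]);y=np.array([-np.sin(w),np.cos(w),0])
t=.75;d=np.sin(t)*h-[0,0,np.cos(t)]; up=np.cos(t)*h+[0,0,np.sin(t)]
T=(C-.38*d+.05*up,frame(d,y));print(T[0],rel(*T))
```

```text
[-0.589 -0.033  1.835  0.797  0.775 -2.703] [ 0.49620651 -0.13325949  0.48856187]
[0, 1] 0 [ 0.6273 -0.2135  0.1021  0.4268  0.1655] 0.7529468498428478
[0, 1] 1000 [ 0.6274 -0.2135  0.1019  0.4323  0.1655] 0.7618662921054523
[0] 0 [ 0.6267 -0.2138  0.1022  0.4448  0.1666] 0.30718053792845407
[0] 1000 [ 0.6267 -0.2138  0.1022  0.4453  0.1666] 0.30723775539207104
[1] 0 [ 0.6275 -0.2132  0.1057  0.4389  0.1645] 0.5564839546798319
[1] 1000 [ 0.6276 -0.2132  0.1031  0.4472  0.1645] 0.7999125738008768
[ 0.40761944 -0.25025541  0.41412371] (array([ 12.23, -10.57,  -3.07]), array([-1.95,  7.26, -1.87]))
```

q6 ended up at its limit in this hand orientation, so I'll turn the hand half round (q6 near +1) for the placing. Views A and B agree on a slope of about 0.44 rad. I'll turn back above the panel, take one more view, then go pick.

Run:
```python
from h import *
w=.166
C=np.array([.627,-.2135,.102]);h=np.array([np.cos(w),np.sin(w),0])
p=C-.06*h+[0,0,.36]
def F(a): return frame([0,0,-1],[-np.sin(a),np.cos(a),0]) # tool x at a+pi
print(rel(p,F(w))); print(rel(p,F(w-np.pi/2)));print(rel(p,F(w-np.pi+.01),base=(p,F(w-np.pi/2))))
```

```text
(array([-1.83, -9.8 ,  6.34]), array([-1.16, 50.22, -2.54]))
(array([-1.83, -9.8 ,  6.34]), array([38.08, 39.88, 81.17]))
(array([0., 0., 0.]), array([ 0.  ,  0.  , 89.43]))
```

{"fn": "servo_tool", "kwargs": {
  "rows": [
    [[9.4, -1.8, -9.8, 6.3, -1.2, 50.2, -2.5], [9.4, -1.8, -9.8, 6.3, -1.2, 50.2, -2.5], [9.4, -1.8, -9.8, 6.3, -1.2, 50.2, -2.5], [9.4, -1.8, -9.8, 6.3, -1.2, 50.2, -2.5], [9.4, -1.8, -9.8, 6.3, -1.2, 50.2, -2.5], [9.4, -1.8, -9.8, 6.3, -1.2, 50.2, -2.5], [9.4, -1.8, -9.8, 6.3, -1.2, 50.2, -2.5]]
  ]
}}

```text
t: 8.6
position: [0.568, -0.2262, 0.4561]
ee_rot: [0.254, -3.123, -0.004]
contact_force: [0.3, -0.6, -0.4]
opening: 0.0938
gripper_force: 0.0
```

Run:
```python
from h import *
w=.166
C=np.array([.627,-.2135,.102]);h=np.array([np.cos(w),np.sin(w),0])
p=C-.06*h+[0,0,.36]
def F(a): return frame([0,0,-1],[-np.sin(a),np.cos(a),0]) # tool x at a+pi
print(r.state()["qpos"].round(2),r.state()["t"],rel(p,F(w)));print(rel(p,F(w-1.5)))
```

```text
[-0.49  0.31  1.33 -0.    1.51 -2.23] 8.6 (array([-0.02,  0.28, -0.59]), array([ 0.19, -0.47, -0.2 ]))
(array([-0.02,  0.28, -0.59]), array([-0.2 , -0.52, 85.75]))
```

{"fn": "servo_tool", "kwargs": {
  "rows": [
    [[9.4, 0, 0, 0, 0, 0, 8.5], [9.4, 0, 0, 0, 0, 0, 17], [9.4, 0, 0, 0, 0, 0, 25.5], [9.4, 0, 0, 0, 0, 0, 34], [9.4, 0, 0, 0, 0, 0, 42.5], [9.4, 0, 0, 0, 0, 0, 51], [9.4, 0, 0, 0, 0, 0, 59.5], [9.4, 0, 0, 0, 0, 0, 68], [9.4, 0, 0, 0, 0, 0, 76.5], [9.4, 0, 0, 0, 0, 0, 85], [9.4, 0, 0, 0, 0, 0, 90]]
  ]
}}

```text
t: 9.7
position: [0.5657, -0.2261, 0.4574]
ee_rot: [-2.039, -2.385, 0.001]
contact_force: [-0.4, 0.8, -1.1]
opening: 0.0937
gripper_force: 0.0
```

{"fn": "servo_tool", "kwargs": {
  "rows": [
    [[9.4, 0, 0, 0, 0, 0, 8.5], [9.4, 0, 0, 0, 0, 0, 17], [9.4, 0, 0, 0, 0, 0, 25.5], [9.4, 0, 0, 0, 0, 0, 34], [9.4, 0, 0, 0, 0, 0, 42.5], [9.4, 0, 0, 0, 0, 0, 51], [9.4, 0, 0, 0, 0, 0, 59.5], [9.4, 0, 0, 0, 0, 0, 68], [9.4, 0, 0, 0, 0, 0, 76.5], [9.4, 0, 0, 0, 0, 0, 85], [9.4, 0, 0, 0, 0, 0, 90], [9.4, 0, 0, 0, 0, 0, 90]]
  ]
}}

```text
t: 10.9
position: [0.5656, -0.2261, 0.4575]
ee_rot: [-3.129, -0.252, 0.006]
contact_force: [-0.1, -0.4, -0.7]
opening: 0.0941
gripper_force: 0.0
```

Run:
```python
from pan import *
print(r.state()["qpos"].round(2),r.state()["t"])
Dl=[snap("wrist") for _ in range(3)]
pickle.dump(Dl,open("pD.pkl","wb"))
S=[pickle.load(open(f,"rb")) for f in("pA.pkl","pB.pkl")]+Dl
K=[corners(s) for s in S];print(K[2],[s["o"].round(4) for s in Dl])
K[2:]=[np.roll(k,2,0) for k in K[2:]]
ob=np.array([[-.045,-.065],[-.045,.065],[.045,.065],[.045,-.065]])
def rect(x):
    s,w=x[3],x[4];X=np.array([np.cos(s)*np.cos(w),np.cos(s)*np.sin(w),np.sin(s)]);Y=np.array([-np.sin(w),np.cos(w),0]);return x[:3]+ob@np.array([X,Y])
tie=lambda s:.045+.07*np.sin(s)+.03*np.cos(s)
for I in([0,1,2],[0,1,2,3,4],[0,3],[1,2],[2],[2,3,4]):
  for wt in(0,1000):
    f=least_squares(lambda x:np.concatenate([(proj(S[i],rect(x))-K[i]).ravel() for i in I]+[[wt*(x[2]-tie(x[3]))]]),[*C0,.45,.17])
    print(I,wt,f.x.round(4),np.sqrt(f.cost*2/len(f.fun)))
# pick pose
yw=-.140;b=np.array([.5357,.1916,0]);cy=np.array([-np.sin(yw),np.cos(yw),0])
print("pick",rel(b+[0,0,.18+.16],frame([0,0,-1],-cy)))
```

```text
[-0.49  0.31  1.33  0.    1.51  0.92] 10.9
[[176.14177   63.216473]
 [325.3828    64.77227 ]
 [312.95593  149.5     ]
 [185.26407  149.5     ]] [array([ 0.6426, -0.2146,  0.437 ]), array([ 0.6425, -0.2145,  0.437 ]), array([ 0.6425, -0.2145,  0.437 ])]
[0, 1, 2] 0 [ 0.6276 -0.2132  0.1023  0.4194  0.1605] 1.1108074131450656
[0, 1, 2] 1000 [ 0.6277 -0.2132  0.1019  0.4263  0.1605] 1.1272817570110034
[0, 1, 2, 3, 4] 0 [ 0.6278 -0.213   0.1028  0.4206  0.1582] 1.1658536303478702
[0, 1, 2, 3, 4] 1000 [ 0.6279 -0.213   0.1024  0.4263  0.1582] 1.186950508907289
[0, 3] 0 [ 0.6275 -0.2133  0.1019  0.4184  0.1597] 1.0473081563620714
[0, 3] 1000 [ 0.6276 -0.2133  0.1016  0.4257  0.1597] 1.0592382734279988
[1, 2] 0 [ 0.6278 -0.2129  0.1065  0.4369  0.1574] 0.8868729018012637
[1, 2] 1000 [ 0.6279 -0.2129  0.1038  0.4446  0.1574] 1.1067189843913035
[2] 0 [ 0.6282 -0.2127  0.1083  0.4428  0.1499] 0.7207318197555249
[2] 1000 [ 0.6282 -0.2126  0.1036  0.4506  0.1499] 1.1499558040159275
[2, 3, 4] 0 [ 0.6283 -0.2128  0.1078  0.4444  0.1531] 0.7718498692595869
[2, 3, 4] 1000 [ 0.6283 -0.2127  0.1047  0.4496  0.1531] 1.0558244684748022
pick (array([  3.85, -41.67,  11.85]), array([-0.12,  0.29, 17.31]))
```

{"fn": "servo_tool", "kwargs": {
  "rows": [
    [[6.2, 3.8, -41.7, 9, 0, 0.3, 17.3], [6.2, 3.8, -41.7, 9, 0, 0.3, 17.3], [6.2, 3.8, -41.7, 9, 0, 0.3, 17.3], [6.2, 3.8, -41.7, 9, 0, 0.3, 17.3], [6.2, 3.8, -41.7, 9, 0, 0.3, 17.3], [6.2, 3.8, -41.7, 9, 0, 0.3, 17.3], [6.2, 3.8, -41.7, 9, 0, 0.3, 17.3], [6.2, 3.8, -41.7, 9, 0, 0.3, 17.3], [6.2, 3.8, -41.7, 9, 0, 0.3, 17.3], [6.2, 3.8, -41.7, 9, 0, 0.3, 17.3], [6.2, 3.8, -41.7, 9, 0, 0.3, 17.3]]
  ]
}}

```text
t: 12.15
position: [0.5357, 0.1922, 0.3685]
ee_rot: [-3.133, 0.218, 0.001]
contact_force: [-0.2, -0.5, -0.5]
opening: 0.0619
gripper_force: 0.0
```

Run:
```python
from h import *
c=snap("wrist","pics/w3.png")
p,R0=pose();print(r.state()["qpos"].round(2),p,r.state()["t"])
yw=-.140;b=np.array([.5357,.1916,0]);cy=np.array([-np.sin(yw),np.cos(yw),0])
print("pick",rel(b+[0,0,.18+.061],frame([0,0,-1],-cy)),proj(c,[b+[0,0,.078]]))
```

```text
[0.22 0.29 1.58 0.   1.28 1.93] [0.53595515 0.19140895 0.36877009] 12.2
pick (array([-0.02,  0.  , 12.78]), array([-0.08,  0.03, -0.03])) [[253.43877232 193.55574729]]
```

View pics/w3.png

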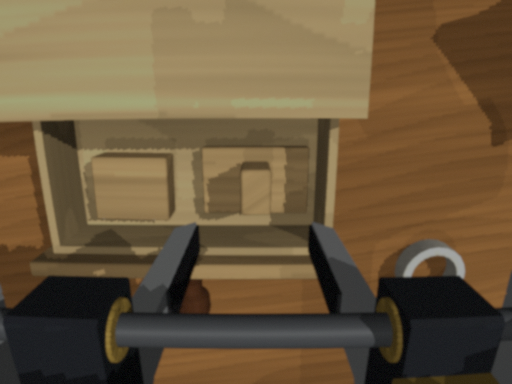

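The handle top is centred near (255,192), matching the predicted (253,194), and both fingers are clear of the drawer sides. Going down to grip.

{"fn": "servo_tool", "kwargs": {
  "rows": [
    [[6.2, 0, 0, 4, 0, 0, 0], [6.2, 0, 0, 8, 0, 0, 0], [6.2, 0, 0, 11, 0, 0, 0], [6.2, 0, 0, 12.7, 0, 0, 0], [6.2, 0, 0, 12.7, 0, 0, 0], [0, 0, 0, 12.7, 0, 0, 0], [0, 0, 0, 12.7, 0, 0, 0], [0, 0, 0, 12.7, 0, 0, 0], [0, 0, 0, 12.7, 0, 0, 0], [0, 0, 0, 12.7, 0, 0, 0], [0, 0, 0, 12.7, 0, 0, 0], [0, 0, 0, 12.7, 0, 0, 0]]
  ],
  "grip_force": 30
}}

```text
t: 13.4
position: [0.5358, 0.192, 0.2423]
ee_rot: [-3.132, 0.221, -0.0]
contact_force: [-1.4, -1.0, 5.7]
opening: 0.0258
gripper_force: 30.0
```

{"fn": "servo_tool", "kwargs": {
  "rows": [
    [[0, 0, 0, -2, 0, 0, 0], [0, 0, 0, -5, 0, 0, 0], [0, 0, 0, -9, 0, 0, 0], [0, 0, 0, -13, 0, 0, 0], [0, 0, 0, -17, 0, 0, 0], [0, 0, 0, -18, 0, 0, 0], [0, 0, 0, -18, 0, 0, 0]]
  ]
}}

```text
t: 14.1
position: [0.5359, 0.1919, 0.4225]
ee_rot: [-3.131, 0.221, -0.002]
contact_force: [0.5, 0.3, -3.3]
opening: 0.0258
gripper_force: 30.0
```

```bash
cat > tgt.py <<'E'
from h import *
s,w=.437,.160;C=np.array([.6275,-.2133,.102])
X=np.array([np.cos(s)*np.cos(w),np.cos(s)*np.sin(w),np.sin(s)]);Y=np.array([-np.sin(w),np.cos(w),0]);N=np.cross(X,Y)
def T(d): return (C+N*(.222+d),frame(-N,-Y))
E
python3 - <<'E'
from tgt import *
st=r.state();print(st["opening"],st["gripper_force"],st["contact_force"],pose()[0],st["t"]);print(T(.06)[0],rel(*T(.06)))
E
```

```text
0.025825183530649144 29.99884843826294 [ 0.46030332  0.29009184 -3.25058425] [0.53594135 0.19193044 0.4224718 ] 14.1
[ 0.50967544 -0.23231446  0.35749917] (array([ 3.36, 42.39,  6.37]), array([  3.6 ,  24.75, -17.01]))
```

{"fn": "servo_tool", "kwargs": {
  "rows": [
    [[0, 3.4, 42.4, 6.4, 3.6, 24.8, -17], [0, 3.4, 42.4, 6.4, 3.6, 24.8, -17], [0, 3.4, 42.4, 6.4, 3.6, 24.8, -17], [0, 3.4, 42.4, 6.4, 3.6, 24.8, -17], [0, 3.4, 42.4, 6.4, 3.6, 24.8, -17], [0, 3.4, 42.4, 6.4, 3.6, 24.8, -17], [0, 3.4, 42.4, 6.4, 3.6, 24.8, -17], [0, 3.4, 42.4, 6.4, 3.6, 24.8, -17], [0, 3.4, 42.4, 6.4, 3.6, 24.8, -17], [0, 3.4, 42.4, 6.4, 3.6, 24.8, -17], [0, 3.4, 42.4, 6.4, 3.6, 24.8, -17], [0, 3.4, 42.4, 6.4, 3.6, 24.8, -17]]
  ]
}}

```text
t: 15.3
position: [0.5092, -0.2315, 0.3548]
ee_rot: [-3.023, -0.242, -0.663]
contact_force: [0.1, 1.5, -1.3]
opening: 0.0259
gripper_force: 30.0
```

Run:
```python
from tgt import *
c=snap("scene")
cv2.imwrite("pics/s4.png",cv2.resize(c["pixels"][150:330,110:350],(800,600),interpolation=2)[:,:,::-1])
st=r.state();print(st["qpos"].round(2),st["contact_force"],st["torque"],pose()[0],st["t"]);print(rel(*T(.06)),rel(*T(.005)))
p,R0=pose();print(R0.inv().apply(st["contact_force"]),R0.inv().apply(st["torque"]))
```

```text
[-0.66  0.21  1.78  0.41  0.89  0.54] [ 0.13240279 -1.04248651 -1.89072562] [-0.04916118  0.55666409  0.04514859] [ 0.50942671 -0.2312047   0.35552707] 15.35
(array([ 0.09,  0.11, -0.18]), array([-0.12,  0.22,  0.02])) (array([0.11, 0.12, 5.32]), array([-0.12,  0.22,  0.02]))
[-0.82616362  1.05345442  1.69907017] [ 0.05557999 -0.55741598 -0.02298727]
```

View pics/s4.png

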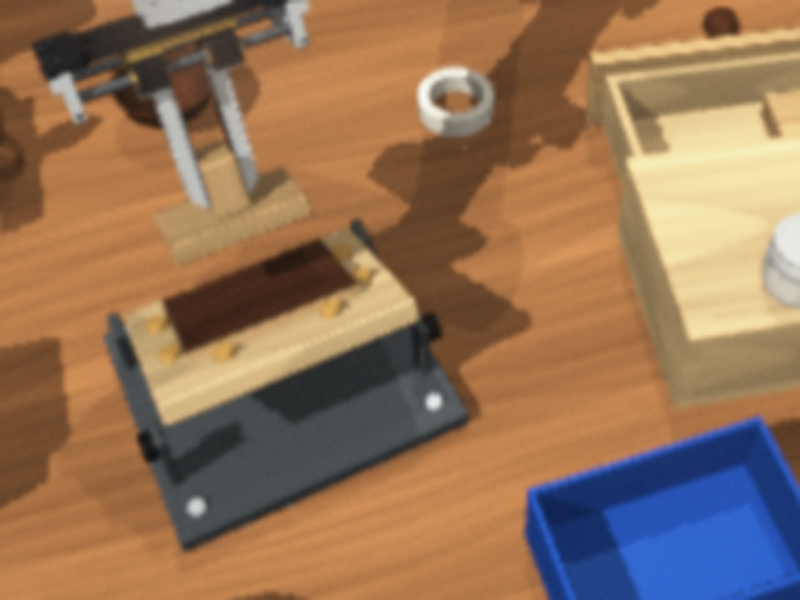

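The scene view shows the block held square above the panel, with the drawer open and clear. I'll approach to 5 mm above.

{"fn": "servo_tool", "kwargs": {
  "rows": [
    [[0, 0.1, 0.1, 2, 0, 0.2, 0], [0, 0.1, 0.1, 4, 0, 0.2, 0], [0, 0.1, 0.1, 5, 0, 0.2, 0], [0, 0.1, 0.1, 5.1, 0, 0.2, 0], [0, 0.1, 0.1, 5.1, 0, 0.2, 0], [0, 0.1, 0.1, 5.1, 0, 0.2, 0]]
  ]
}}

```text
t: 15.95
position: [0.5322, -0.23, 0.3118]
ee_rot: [-3.024, -0.243, -0.676]
contact_force: [-0.2, -0.1, -2.2]
opening: 0.0259
gripper_force: 30.0
```

```bash
cat > ft.py <<'E'
from tgt import *
L=[]
for _ in range(4):
    st=r.state();p,R0=pose(st);L.append(np.r_[R0.inv().apply(st["contact_force"]),R0.inv().apply(st["torque"])*10]);r.read_camera("top")
L=np.array(L);print("F",L.mean(0)[:3].round(2),"T",(L.mean(0)[3:]/10).round(3),"sd",L.std(0).round(2),"t",st["t"],"open",st["opening"])
sole=p+R0.apply([0,0,.222])-C; print("sole in facing mm",(np.array([X,Y,N])@sole*1e3).round(1),rel(*T(0)))
E
python3 ft.py
```

```text
F [-1.   -0.17  2.07] T [ 0.001 -0.533 -0.003] sd [0.38 0.28 0.34 0.38 0.11 0.21] t 16.1 open 0.025932257156207013
sole in facing mm [ 1.6 -1.9  9.1] (array([-0.09, -0.16,  0.9 ]), array([ 0.09, -0.15,  0.01]))
```

{"fn": "servo_tool", "kwargs": {
  "rows": [
    [[0, -0.1, -0.15, 0.3, 0, 0, 0], [0, -0.1, -0.15, 0.5, 0, 0, 0], [0, -0.1, -0.15, 0.6, 0, 0, 0], [0, -0.1, -0.15, 0.65, 0, 0, 0], [0, -0.1, -0.15, 0.7, 0, 0, 0], [0, -0.1, -0.15, 0.7, 0, 0, 0]]
  ]
}}

```text
t: 16.75
position: [0.5335, -0.2283, 0.3046]
ee_rot: [-3.024, -0.243, -0.674]
contact_force: [-4.1, -0.9, 2.9]
opening: 0.0256
gripper_force: 30.0
```

```bash
python3 ft.py
```

```text
F [-3.38 -0.31 -5.43] T [ 0.202 -0.847 -0.008] sd [0.58 0.53 0.67 0.33 0.16 0.19] t 16.9 open 0.026154301626247992
sole in facing mm [-0.3  0.   1.8] (array([0.05, 0.01, 0.18]), array([ 0.04, -0.08,  0.02]))
```

{"fn": "servo_tool", "kwargs": {
  "rows": [
    [[0, -0.15, 0.06, 0.03, 0.15, 0.4, 0], [0, -0.31, 0.12, 0.06, 0.3, 0.8, 0], [0, -0.31, 0.12, 0.06, 0.3, 0.8, 0], [0, -0.31, 0.12, 0.06, 0.3, 0.8, 0]]
  ]
}}

```text
t: 17.35
position: [0.5311, -0.2298, 0.303]
ee_rot: [-3.013, -0.243, -0.694]
contact_force: [-5.9, 1.5, 4.5]
opening: 0.0257
gripper_force: 30.0
```

```bash
cat >> ft.py <<'E'
b=np.array([-1,-.17,2.07,.001,-.533,-.003]);m=L.mean(0);m[3:]/=10;F=(m-b)[:3];Q=(m-b)[3:]
print("dF",F.round(1),"cop mm",1e3*np.array([(.222*F[0]-Q[1])/F[2],(Q[0]+.222*F[1])/F[2]]))
E
python3 ft.py
```

```text
F [-3.43 -2.1  -7.14] T [ 0.05  -0.87   0.036] sd [0.56 0.52 0.48 0.21 0.17 0.19] t 17.5 open 0.025977985396315736
sole in facing mm [-0.   0.1  1.5] (array([ 0.35, -0.09,  0.15]), array([-0.26, -0.91,  0.02]))
dF [-2.4 -1.9 -9.2] cop mm [22.06574265 41.15606453]
```

{"fn": "servo_tool", "kwargs": {
  "rows": [
    [[0, -0.15, -0.04, 0.05, -0.1, 0.4, 0], [0, -0.31, -0.08, 0.1, -0.2, 0.8, 0], [0, -0.31, -0.08, 0.1, -0.2, 0.8, 0], [0, -0.31, -0.08, 0.1, -0.2, 0.8, 0], [0, -0.31, -0.08, 0.1, -0.2, 0.8, 0]]
  ]
}}

```text
t: 18.05
position: [0.5289, -0.2293, 0.3016]
ee_rot: [-3.01, -0.243, -0.717]
contact_force: [-7.9, 1.2, 10.1]
opening: 0.0258
gripper_force: 30.0
```

```bash
python3 ft.py
```

```text
F [ -2.48  -2.14 -11.66] T [ 0.333 -1.064  0.058] sd [0.25 0.57 0.51 0.11 0.33 0.17] t 18.2 open 0.026063503607025168
sole in facing mm [0.8 0.  1.2] (array([ 0.6 , -0.01,  0.13]), array([-0.03, -1.77,  0.05]))
dF [ -1.5  -2.  -13.7] cop mm [-14.78150804   7.59475004]
```

{"fn": "servo_tool", "kwargs": {
  "rows": [
    [[0, 0.1, 0, 0.02, 0, -0.25, 0], [0, 0.1, 0, 0.02, 0, -0.25, 0], [0, 0.1, 0, 0.02, 0, -0.25, 0], [0, 0.1, 0, 0.02, 0, -0.25, 0], [0, 0.1, 0, 0.02, 0, -0.25, 0]]
  ]
}}

```text
t: 18.75
position: [0.5296, -0.2292, 0.302]
ee_rot: [-3.012, -0.243, -0.711]
contact_force: [-9.7, 1.2, 9.3]
opening: 0.0256
gripper_force: 30.0
```

```bash
python3 ft.py
python3 - <<'E'
from tgt import *
w_=snap("wrist");t=snap("top");s=snap("scene")
f=lambda c,a:cv2.resize(c["pixels"][a[1]:a[3],a[0]:a[2]],(400,300),interpolation=2)
v=np.vstack([cv2.resize(w_["pixels"],(800,600))[0:300],np.hstack([f(t,(280,100,400,190)),f(s,(130,190,250,280))])])
cv2.imwrite("pics/fin.png",v[:,:,::-1])
E
```

```text
F [ -3.87  -2.18 -12.92] T [ 0.341 -0.833  0.026] sd [0.24 0.88 0.31 0.19 0.21 0.36] t 18.9 open 0.025941090605715863
sole in facing mm [0.7 0.  1.2] (array([ 0.52, -0.01,  0.13]), array([-0.03, -1.52,  0.04]))
dF [ -2.9  -2.  -15. ] cop mm [22.51663147  7.0642141 ]
```

View pics/fin.png

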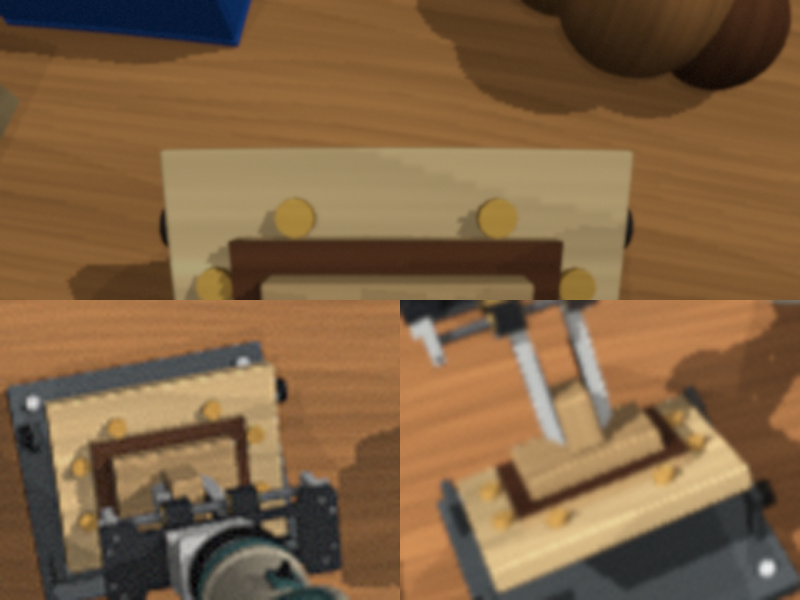

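The block sits centred: side margins are about 30 and 29 px, the upslope margin is about 35 px (around 13 mm), and its edges run parallel to the panel's. The push is about 15 N, with the centre of pressure inside the sole. I'll hold briefly, recheck and hand in.

{"fn": "servo_tool", "kwargs": {
  "rows": [
    [[0, -0.04, 0, 0, 0, 0.1, 0], [0, -0.04, 0, 0, 0, 0.1, 0], [0, -0.04, 0, 0, 0, 0.1, 0], [0, -0.04, 0, 0, 0, 0.1, 0], [0, -0.04, 0, 0, 0, 0.1, 0], [0, -0.04, 0, 0, 0, 0.1, 0], [0, -0.04, 0, 0, 0, 0.1, 0], [0, -0.04, 0, 0, 0, 0.1, 0]]
  ]
}}

```text
t: 19.9
position: [0.5293, -0.2293, 0.3018]
ee_rot: [-3.011, -0.243, -0.713]
contact_force: [-8.8, 0.2, 9.6]
opening: 0.0261
gripper_force: 30.0
```

```bash
python3 ft.py; python3 -c "
from rig import r
print(r.close_job())"
```

```text
F [ -3.4   -2.74 -12.93] T [ 0.329 -0.912  0.045] sd [0.61 0.7  0.56 0.22 0.24 0.1 ] t 20.05 open 0.02579446835062623
sole in facing mm [0.7 0.  1.2] (array([ 0.56, -0.01,  0.13]), array([-0.03, -1.62,  0.04]))
dF [ -2.4  -2.6 -15. ] cop mm [10.25848484 16.18038478]
the job is handed in; nothing more can be done
None
```

The job is handed in at about 20 s, verdict not reported: drawer pulled to its stop, and the block held by its handle on the panel, centred to about 1 mm, flush by force readings, and pressed on with about 15 N.

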